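# Latch the loaded tube carrier at its reading position

## Robot

A 7-joint arm with a two-finger parallel gripper is mounted at the origin on the work surface. World frame = base frame: x ahead of the robot, y to its left, z up, the work surface at z = 0. Lengths are in m, angles in degrees, forces in N, time in s.
With the tool pointing down it reaches from about 0.35 to 0.775 m from the base axis. Payload 3.1 kg.
Tool frame: the origin (TCP) lies at the very end of the fingers, on their centre line; the grasp point (between the pads) lies 19 mm behind it; z points along the fingers, x is the direction in which the jaws open and shut, and the axes are right-handed (so a half turn about z gives the same grasp; the last joint's range is limited). The gripper opens to 85 mm and grips with 20 to 120 N. Pads are 22 mm wide; open, the fingers measure 114 mm over their backs; the gripper's body (76 mm by 85 mm) begins 54 mm behind the grasp point. The pads swing forward as they close: fully open they stand 13 mm farther back than shut.
Start: joints at [-68.394, 17.813, 0.802, 86.603, -0.252, 75.585, -1.558], TCP at [0.224, 0.502, 0.231] pointing down, gripper open.
Joint ranges: [-154.91, 154.91], [-16.99, 109.72], [-72.82, 74.43], [7.12, 147.25], [-82.49, 262.49], [11.32, 116.49], [-174.64, 174.64]. Speed limits (degrees/s): [159.86, 159.86, 180, 180, 180, 180, 180].

## Interface

Orientations are given as [roll, pitch, yaw] about the fixed x, y, z axes, in that order (R = Rz(yaw) Ry(pitch) Rx(roll)).
In Python, from cell import robot, get_image, ticket gives the robot as it stands. The module is installed in compiled form; this text tells all that it offers.
- The arm moves only by the tool servo_tool, never from a script. Its argument "series" is a list of rows, each an object of numbers: "tx", "ty", "tz": the shift along the tool's x, y, z in m; "ax", "ay", "az": the turn, a rotation vector about the tool's x, y, z in degrees; "gripper": the opening, from 0 (shut) to 1 (fully open). A call has 1 to 20 rows; each row shifts and turns the pose as measured when the row begins, along the tool's axes as they then stand; what a row does not reach is not made up. A row lasts 1/10 s, in which the tool goes at most 50 mm and 8.59 degrees, less where a joint would pass 70% of its speed; a pose out of reach is approached as far as the arm can. A call is refused whole if a number of a shift passes 0.05 or a number of a turn 8.59, either way. A call with a gripper value outside its range is refused whole. The fingers move at their own pace and stop on an object; "squeeze" is the grip in N (left out, the last holds). Time passes only in rows, so rows that do not move let the fingers close. It gives the time, the measured TCP pose, the force and the opening at its end, in the units of the state.
- robot.sense(): the state, without advancing time (a new reading comes with each control period).
- get_image(name): name is "scene" or "side" or "wrist"; returns a dict with "color" (420x560x3 uint8, red, green, blue), "intrinsics" (3x3 intrinsics, pixels), "view" (4x4, takes a point from world to camera coordinates). Camera axes: x right, y down, z forward; pixel columns grow to the right and rows downward; lengths in m; the calibration is good to about 2 mm. A picture is of the moment at which its call begins. There is no depth.
- ticket.close_job(): hands the job in, once; it reports no verdict.
The state is a dict: "clock": time; "q": joint angles; "qd": joint speeds; "tau": joint torques, N m; "position": TCP position; "tcp_rot": TCP orientation; "force": force on the tool from outside, world axes, zero at the start; "torque": the same for the moment, N m; "width": opening from 0.0 (shut) to 1.0 (fully open).
Only numpy, scipy, OpenCV 4.12 (cv2) and the standard library are available. Lean on these libraries where they do the work, as an engineer would, in place of code of your own. Each camera call takes 0.05 s, during which the arm holds its last target. There are 200 camera calls.

## Task

Two spring-return tube loaders stand on the bench. On the one that holds the capped tubes, push the grey carrier gently in with your fingertips, from its front end, until it is at or almost at its end stop, without ramming it against the stop. Then let it spring back by itself so that it latches on the side pin at the middle position, and move clear; do not grasp or lift anything: the tubes stay standing in the carrier, the empty loader's carrier stays out, and the rest of the bench is left as it is.

Things in the scene. Friction and masses are not known exactly. Their poses are not given: they have to be found in the camera images.
- loader_a: the loader that holds the three tubes, fixed. White bed 270 x 126 mm, 12 mm thick, with a white reading head 100 mm high at the far end and a stop pin housing (60 mm high) on its -y side, reaching y = -113 mm. Origin on the bench under the lane's centre line (bed from x = -120 to 150 mm); x is the way the carrier is pushed in, z up.
- carrier_a (a joint): travel (m) of loader_a's carrier: 0 fully out (sprung there), 0.03 latched at mid, 0.06 at its end stop. A spring drives it out: 2.4 N at 0, 7.2 N at 0.06, at most about 8 N in all. Beyond about 0.031 the side pin snaps in behind the tooth, and on release the carrier comes back and stops at 0.03.
- carrier_a_face (a point): middle of the flat upright front face (dark rubber pad) of loader_a's carrier, 45 mm above the bench, moving with it. The carrier is a grey block 150 mm long, 92 mm wide, from 16 to 70 mm high; its face looks along loader_a's -x and stands 131 mm from loader_a's origin at travel 0, 11 mm ahead of the bed's edge. Push here along loader_a's +x.
- loader_b: the other loader, of the same make and sizes but with no tubes; leave it alone. Origin and axes as for loader_a.
- carrier_b (a joint): travel (m) of the empty loader's carrier, 0 fully out; it must stay out.
- tube_0: clear tube with blue cap, 13 mm thick, 78 mm tall (cap 16 mm thick), standing loosely in a hole of loader_a's carrier, 100 mm behind the front face, on the left; origin at its foot, 25 mm above the bench, z along it. Its top is 103 mm above the bench.
- tube_1: clear tube with blue cap, 13 mm thick, 78 mm tall (cap 16 mm thick), standing loosely in a hole of loader_a's carrier, 132 mm behind the front face, in the middle; origin at its foot, 25 mm above the bench, z along it. Its top is 103 mm above the bench.
- tube_2: clear tube with blue cap, 13 mm thick, 78 mm tall (cap 16 mm thick), standing loosely in a hole of loader_a's carrier, 100 mm behind the front face, on the right; origin at its foot, 25 mm above the bench, z along it. Its top is 103 mm above the bench.
- cup: bystander: clear specimen jar with white lid, 58 mm wide, 62 mm tall, loose, near the robot between the loaders; origin at its foot.
- marker: bystander: marker pen, 118 mm long, 12 mm thick, lying between the loaders; origin under its middle.
- reagent: bystander: amber bottle, 60 mm wide, 130 mm tall, loose, on the right; origin at its foot.
- rack: bystander: white tube rack 200 x 100 x 50 mm, fixed, on the left; origin under its middle.
- spare_0: bystander: a tube like the others, standing loose in the white rack; origin at its foot.
- spare_1: bystander: a tube like the others, standing loose in the white rack; origin at its foot.

How it is judged (in metres and radians):
On the way:
1. the loaded carrier is pushed in to, or almost to, its end stop (value of joint carrier_a above 0.045 m), for 0.05 s.
At the end, for the whole second after the job is handed in: The loaded carrier rests, latched, at 27 to 32 mm of travel; its three tubes stand in their holes (tilt under 0.2 rad, raised under 7 mm, at rest); the empty loader's carrier is out (under 5 mm) (value of joint carrier_a between 0.027 and 0.032 m and velocity of joint carrier_a between -0.01 and 0.01 m/s and value of joint carrier_b below 0.005 m and z of each of tube_0, tube_1, tube_2 in the frame of loader_a below 0.032 m and angle between each of tube_0, tube_1, tube_2's own z axis and vertical below 0.2 rad and linear speed of each of tube_0, tube_1, tube_2 below 0.02 m/s); the robot touches nothing.
It fails at once if a tube in the carrier is lifted (12 mm) or tipped (0.3 rad) (z of any of tube_0, tube_1, tube_2 in the frame of loader_a above 0.037 m or angle between any of tube_0, tube_1, tube_2's own z axis and vertical above 0.3 rad).
It fails at once if the empty loader's carrier is pushed in by more than 8 mm (value of joint carrier_b above 0.008 m).
It fails at once if a bystander is moved by more than 25 mm (distance of any of cup, marker, reagent, spare_0, spare_1 from where it was at the start of the episode above 0.025 m).
It fails at once if the loaded loader is rammed with more than 40 N (contact force between the fingers and loader_a above 40 N).
It also fails if it takes over 35 s, if anything falls off the work surface, if the arm or the gripper's body presses on something with over 40 N, if the wrist force passes 120 N, or if a joint passes its speed limit or range.

## Working session

There is one attempt and no reset: what is moved stays moved. The work goes in short steps, Python scripts to look and compute and a tool call to move; the robot and the scene stay as the last step left them, time stands still between calls to the robot, and variables do not carry over. Pictures are saved under pics/ and viewed, about 8 in all and at most 12, crops included, and the job is handed in when it is done.

Besides the shell and the picture viewer there is one more tool, called after "Call:" as name(argument=value, ...) on one line, values as JSON. servo_tool: Moves the arm, as the interface text tells. Its arguments: {"type":"object","properties":{"series":{"type":"array","items":{"type":"object","properties":{"tx":{"type":"number"},"ty":{"type":"number"},"tz":{"type":"number"},"ax":{"type":"number"},"ay":{"type":"number"},"az":{"type":"number"},"gripper":{"type":"number"}}}},"squeeze":{"type":"number"}},"required":["series"]}

```bash
mkdir -p pics
python3 - <<'E'
from cell import robot,get_image
import cv2,numpy as np,pickle
for n in("scene","side"):
    d=get_image(n);cv2.imwrite(f"pics/{n}0.png",d["color"][:,:,::-1]);pickle.dump(d,open(f"{n}.pkl","wb"))
    V=np.array(d["view"]);print(n,-V[:3,:3].T@V[:3,3],V[2,:3])
s=robot.sense();print(s["clock"],s["position"],s["tcp_rot"],s["force"],s["width"])
E
```

```text
scene [1.32949435 0.48663733 1.21299273] [-0.53701221 -0.31686362 -0.78180262]
side [ 0.10111214 -0.93865338  0.70514661] [ 0.34653391  0.77642411 -0.52638374]
0.1 [0.22339151 0.50187233 0.23032535] [1.79993505e+02 1.22041106e-01 6.60084031e+01] [-0.200817   -0.16239672 -1.22058579] 0.9973225174277229
```

View pics/scene0.png

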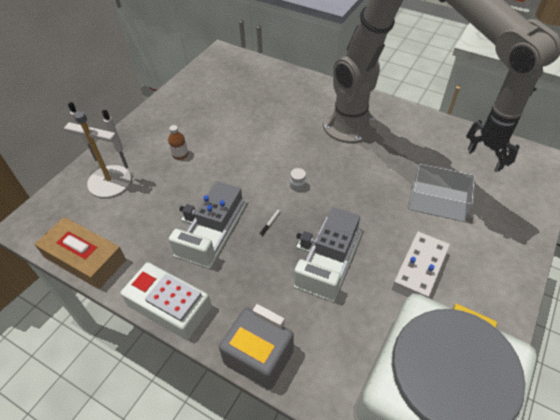

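View pics/side0.png

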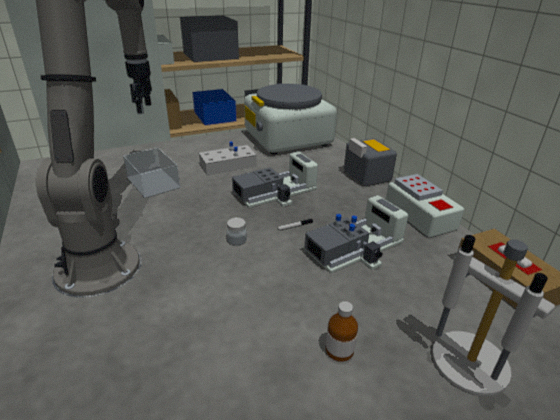

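The scene view shows loader_a with its blue caps near (207,198), (222,203) and (209,209), and its head further out at (193,243). The empty loader is at (330,245). In the side view, loader_a's dark front pad is near (318,247) and its caps near (345,220).

```bash
cat > h.py <<'E'
import numpy as np,cv2,pickle
def ray(d,u,v,z):
    V=np.array(d["view"]);R=V[:3,:3];c=-R.T@V[:3,3]
    r=R.T@np.linalg.inv(d["intrinsics"])@np.array([u,v,1.]);return c+r*(z-c[2])/r[2]
def caps(d,box):
    x0,y0,x1,y1=box;h=cv2.cvtColor(d["color"],cv2.COLOR_RGB2HSV)
    m=cv2.inRange(h,(100,110,50),(130,255,255));k=np.zeros_like(m);k[y0:y1,x0:x1]=m[y0:y1,x0:x1]
    n,_,s,c=cv2.connectedComponentsWithStats(k);return [(c[i],s[i,4]) for i in range(1,n) if s[i,4]>6]
E
python3 - <<'E'
from h import *
for n,b in(("scene",(190,180,240,225)),("side",(320,205,370,240))):
    d=pickle.load(open(n+".pkl","rb"))
    for c,a in caps(d,b): print(n,c.round(1),a,ray(d,*c,.097).round(4))
    x0,y0=(150,165) if n=="scene" else (290,185)
    w,h=(110,105) if n=="scene" else (125,95)
    cr=cv2.resize(d["color"][y0:y0+h,x0:x0+w,::-1],None,fx=5,fy=5,interpolation=cv2.INTER_CUBIC);cv2.imwrite(f"pics/{n}1.png",cr)
E
python3 - <<'E'
import cv2,numpy as np
a=cv2.imread("pics/scene1.png");b=cv2.imread("pics/side1.png")
print(a.shape,b.shape)
E
```

```text
scene [205.7 197.7] 17 [ 0.6366 -0.2086  0.097 ]
scene [221.7 202.4] 19 [ 0.628  -0.1539  0.097 ]
scene [209.  207.3] 23 [ 0.6631 -0.1769  0.097 ]
side [338.1 216.9] 34 [ 0.6274 -0.1533  0.097 ]
side [352.6 223. ] 74 [ 0.6485 -0.1939  0.097 ]
(525, 550, 3) (475, 625, 3)
```

View pics/scene1.png

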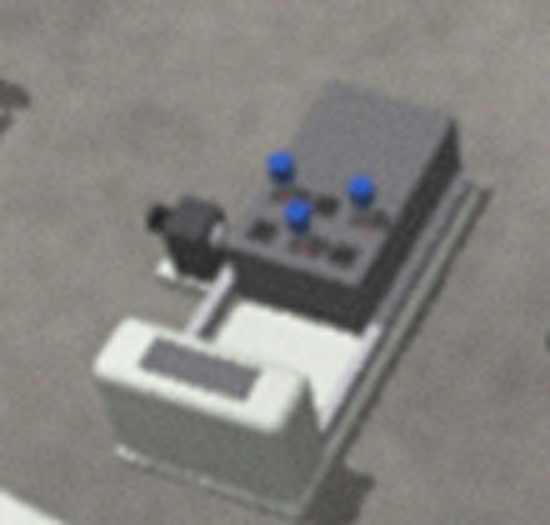

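View pics/side1.png

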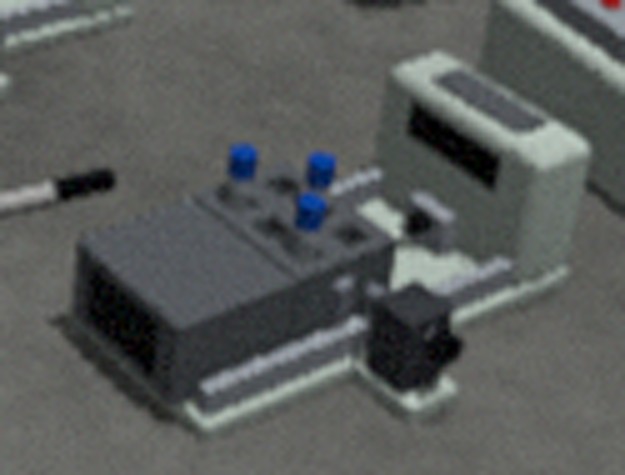

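Enlarged, the carrier's top corners in scene pixels are: front right (217,181.4), front left (241,188.4), rear left (221.6,221.6). In side pixels they are: front left (306.4,232.6), front right (326,250.6), rear right (368,232.4). All three tubes are upright. I'll check the corners against the caps.

Run:
```python
from h import *
P={}
for n,l in(("scene",dict(FR=(217,181.4),FL=(241,188.4),RL=(221.6,221.6))),("side",dict(FL=(306.4,232.6),FR=(326,250.6),RR=(368,232.4)))):
    d=pickle.load(open(n+".pkl","rb"))
    for k,p in l.items(): P[n,k]=ray(d,*p,.07)[:2];print(n,k,P[n,k].round(4))
for n in("scene","side"):
    f=P[n,"FL"]-P[n,"FR"];print(n,"width",np.hypot(*f),"yaw",np.degrees(np.arctan2(-f[0],f[1])),"face mid",(P[n,"FL"]+P[n,"FR"])/2)
for a,b in((("scene","FL"),("scene","RL")),(("side","FR"),("side","RR"))):
    f=P[b]-P[a];print("len",np.hypot(*f),"yaw",np.degrees(np.arctan2(f[1],f[0])))
t0,t2,t1=np.array([[.628,-.154],[.6366,-.2086],[.6631,-.1769]])
for y in(8.,9,10):
    x=np.array([np.cos(np.radians(y)),np.sin(np.radians(y))]);print(y,"face from caps",(t0+t2)/2-.1*x,t1-.132*x)
```

```text
scene FR [ 0.5441 -0.2342]
scene FL [ 0.5312 -0.1481]
scene RL [ 0.6746 -0.1259]
side FL [ 0.5318 -0.1533]
side FR [ 0.5426 -0.2424]
side RR [ 0.6872 -0.2156]
scene width 0.08707179614223086 yaw 8.465005840020323 face mid [ 0.53764418 -0.19113949]
side width 0.08971338871740978 yaw 6.940759454834625 face mid [ 0.53720217 -0.19785419]
len 0.14507211842251452 yaw 8.774629605953484
len 0.14704348618313473 yaw 10.495872496817052
8.0 face from caps [ 0.53327319 -0.19521731] [ 0.53238461 -0.19527085]
9 face from caps [ 0.53353117 -0.19694345] [ 0.53272514 -0.19754935]
10 face from caps [ 0.53381922 -0.19866482] [ 0.53310538 -0.19982156]
```

Caps and corners agree: the front face is at about (0.534, -0.196) and the loader yaw is about 8.7°. I'll turn the tool so that its y axis lies along the push, shut the fingers, and travel high.

Call:
servo_tool(series=[{"az":-8.2,"gripper":0},{"az":-8.2},{"az":-8.2},{"az":-8.2},{"tx":-0.038,"ty":0.014},{"tx":-0.038,"ty":0.014},{"tx":-0.038,"ty":0.014},{"tx":-0.038,"ty":0.014},{"tx":-0.038,"ty":0.014},{"tx":-0.038,"ty":0.014},{"tx":-0.038,"ty":0.014},{"tx":-0.038,"ty":0.014},{"tx":-0.038,"ty":0.014},{"tx":-0.038,"ty":0.014}])

```text
invalid input at $.series[0]: expected keys tx, ty, tz, ax, ay, az, gripper
```

Call:
servo_tool(series=[{"tx":0,"ty":0,"tz":0,"ax":0,"ay":0,"az":-8.2,"gripper":0},{"tx":0,"ty":0,"tz":0,"ax":0,"ay":0,"az":-8.2,"gripper":0},{"tx":0,"ty":0,"tz":0,"ax":0,"ay":0,"az":-8.2,"gripper":0},{"tx":0,"ty":0,"tz":0,"ax":0,"ay":0,"az":-8.2,"gripper":0},{"tx":-0.038,"ty":0.014,"tz":0,"ax":0,"ay":0,"az":0,"gripper":0},{"tx":-0.038,"ty":0.014,"tz":0,"ax":0,"ay":0,"az":0,"gripper":0},{"tx":-0.038,"ty":0.014,"tz":0,"ax":0,"ay":0,"az":0,"gripper":0},{"tx":-0.038,"ty":0.014,"tz":0,"ax":0,"ay":0,"az":0,"gripper":0},{"tx":-0.038,"ty":0.014,"tz":0,"ax":0,"ay":0,"az":0,"gripper":0},{"tx":-0.038,"ty":0.014,"tz":0,"ax":0,"ay":0,"az":0,"gripper":0},{"tx":-0.038,"ty":0.014,"tz":0,"ax":0,"ay":0,"az":0,"gripper":0},{"tx":-0.038,"ty":0.014,"tz":0,"ax":0,"ay":0,"az":0,"gripper":0}])

```text
clock: 1.3
position: [0.3865, 0.2163, 0.2237]
tcp_rot: [-179.3, 0.4, 101.2]
force: [0.8, 0.8, 1.4]
width: -0.0
```

Call:
servo_tool(series=[{"tx":-0.04,"ty":0,"tz":0,"ax":0,"ay":0,"az":1.2,"gripper":0},{"tx":-0.04,"ty":0,"tz":0,"ax":0,"ay":0,"az":1.2,"gripper":0},{"tx":-0.04,"ty":0,"tz":0,"ax":0,"ay":0,"az":0,"gripper":0},{"tx":-0.04,"ty":0,"tz":0,"ax":0,"ay":0,"az":0,"gripper":0},{"tx":-0.04,"ty":0,"tz":0,"ax":0,"ay":0,"az":0,"gripper":0},{"tx":-0.04,"ty":0,"tz":0,"ax":0,"ay":0,"az":0,"gripper":0},{"tx":-0.04,"ty":0,"tz":0,"ax":0,"ay":0,"az":0,"gripper":0},{"tx":-0.04,"ty":0,"tz":0,"ax":0,"ay":0,"az":0,"gripper":0},{"tx":-0.04,"ty":0,"tz":0,"ax":0,"ay":0,"az":0,"gripper":0},{"tx":-0.02,"ty":0,"tz":0,"ax":0,"ay":0,"az":0,"gripper":0},{"tx":0,"ty":0,"tz":0,"ax":0,"ay":0,"az":0,"gripper":0}])

```text
clock: 2.4
position: [0.4438, -0.182, 0.2238]
tcp_rot: [-179.0, 0.6, 98.0]
force: [-1.2, 0.3, -0.8]
width: 0.001
```

Call:
servo_tool(series=[{"tx":-0.027,"ty":0.002,"tz":0,"ax":-1,"ay":0,"az":-0.7,"gripper":0},{"tx":0,"ty":0,"tz":0.035,"ax":0,"ay":0,"az":0,"gripper":0},{"tx":0,"ty":0,"tz":0.035,"ax":0,"ay":0,"az":0,"gripper":0},{"tx":0,"ty":0,"tz":0.035,"ax":0,"ay":0,"az":0,"gripper":0},{"tx":0,"ty":0,"tz":0.035,"ax":0,"ay":0,"az":0,"gripper":0},{"tx":0,"ty":0,"tz":0.02,"ax":0,"ay":0,"az":0,"gripper":0},{"tx":0,"ty":0,"tz":0,"ax":0,"ay":0,"az":0,"gripper":0}])

```text
clock: 3.1
position: [0.4518, -0.2005, 0.0579]
tcp_rot: [179.8, 0.2, 99.2]
force: [0.7, -0.4, -0.6]
width: -0.0
```

Run:
```python
from h import *
from cell import robot,get_image
d=get_image("side");s=robot.sense();print(s["position"],s["tcp_rot"],s["force"])
cv2.imwrite("pics/side2.png",cv2.resize(d["color"][150:290,210:420,::-1],None,fx=3.5,fy=3.5,interpolation=cv2.INTER_CUBIC))
```

```text
[ 0.45272132 -0.20076253  0.05909001] [179.72930572   0.19549191  99.2532602 ] [-0.17448246  0.68608322 -0.45372265]
```

View pics/side2.png

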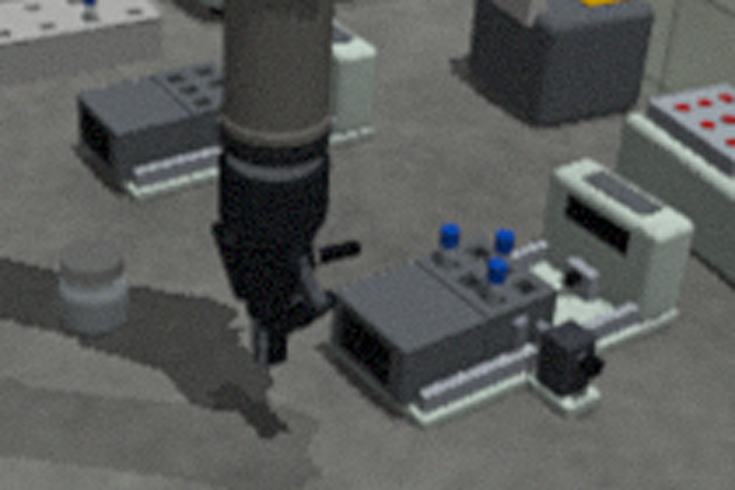

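The fingers are in front of the pad, with about 60 mm to go, and clear of everything. Next I'll lower the tool, centre it and approach.

Call:
servo_tool(series=[{"tx":-0.007,"ty":0,"tz":0.016,"ax":0,"ay":0,"az":0,"gripper":0},{"tx":0,"ty":0.015,"tz":0,"ax":0,"ay":0,"az":0,"gripper":0},{"tx":0,"ty":0.015,"tz":0,"ax":0,"ay":0,"az":0,"gripper":0},{"tx":0,"ty":0.015,"tz":0,"ax":0,"ay":0,"az":0,"gripper":0},{"tx":0,"ty":0.007,"tz":0,"ax":0,"ay":0,"az":0,"gripper":0},{"tx":0,"ty":0,"tz":0,"ax":0,"ay":0,"az":0,"gripper":0}])

```text
clock: 3.75
position: [0.5133, -0.1962, 0.0517]
tcp_rot: [179.0, 0.3, 99.6]
force: [1.0, -0.3, -1.2]
width: -0.004
```

Call:
servo_tool(series=[{"tx":-0.004,"ty":0,"tz":0.01,"ax":1,"ay":0,"az":0.5,"gripper":0},{"tx":0,"ty":0.005,"tz":0,"ax":0,"ay":0,"az":0,"gripper":0},{"tx":0,"ty":0.005,"tz":0,"ax":0,"ay":0,"az":0,"gripper":0},{"tx":0,"ty":0.005,"tz":0,"ax":0,"ay":0,"az":0,"gripper":0}])

```text
clock: 4.15
position: [0.5271, -0.1987, 0.0419]
tcp_rot: [-179.8, 0.3, 98.9]
force: [-3.7, 0.4, 3.0]
width: 0.002
```

Call:
servo_tool(series=[{"tx":0,"ty":0.006,"tz":0,"ax":0,"ay":0,"az":0,"gripper":0},{"tx":0,"ty":0.006,"tz":0,"ax":0,"ay":0,"az":0,"gripper":0},{"tx":0,"ty":0.006,"tz":0,"ax":0,"ay":0,"az":0,"gripper":0},{"tx":0,"ty":0.006,"tz":0,"ax":0,"ay":0,"az":0,"gripper":0},{"tx":0,"ty":0.006,"tz":0,"ax":0,"ay":0,"az":0,"gripper":0}])

```text
clock: 4.65
position: [0.5441, -0.1962, 0.0407]
tcp_rot: [-178.2, -0.2, 98.6]
force: [-9.5, 0.2, 7.3]
width: -0.002
```

Call:
servo_tool(series=[{"tx":0,"ty":0.007,"tz":-0.001,"ax":-0.6,"ay":0,"az":0,"gripper":0},{"tx":0,"ty":0.007,"tz":-0.001,"ax":-0.6,"ay":0,"az":0,"gripper":0},{"tx":0,"ty":0.007,"tz":-0.001,"ax":-0.6,"ay":0,"az":0,"gripper":0},{"tx":0,"ty":0.007,"tz":-0.001,"ax":-0.6,"ay":0,"az":0,"gripper":0},{"tx":0,"ty":0.007,"tz":-0.001,"ax":-0.6,"ay":0,"az":0,"gripper":0}])

```text
clock: 5.15
position: [0.5657, -0.1927, 0.0405]
tcp_rot: [-179.6, -0.7, 98.3]
force: [-6.8, -0.5, 2.4]
width: 0.001
```

Run:
```python
from h import *
from cell import robot,get_image
d=get_image("side");s=robot.sense();print(s["position"],s["tcp_rot"],s["force"])
for c,a in caps(d,(320,195,395,240)): print(c.round(1),a,ray(d,*c,.097).round(4))
d=get_image("scene")
for c,a in caps(d,(180,180,240,240)): print(c.round(1),a,ray(d,*c,.097).round(4))
```

```text
[ 0.56652533 -0.19255453  0.04053459] [-179.67150583   -0.64744056   98.2827591 ] [-5.22397362 -0.21486015 -0.16297441]
[349.9 212.9] 32 [ 0.6687 -0.148   0.097 ]
[364.1 218.6] 77 [ 0.6895 -0.1874  0.097 ]
[199.4 207.6] 20 [ 0.6788 -0.2023  0.097 ]
[215.5 212.6] 22 [ 0.6707 -0.1476  0.097 ]
[202.4 217.9] 23 [ 0.7068 -0.1704  0.097 ]
```

The cap shift puts travel at about 42 mm, at a force of about 6 N, so 12 mm more is needed.

Call:
servo_tool(series=[{"tx":0,"ty":0.006,"tz":-0.001,"ax":-0.4,"ay":0.1,"az":0,"gripper":0},{"tx":0,"ty":0.006,"tz":-0.001,"ax":-0.4,"ay":0.1,"az":0,"gripper":0},{"tx":0,"ty":0.006,"tz":-0.001,"ax":-0.4,"ay":0.1,"az":0,"gripper":0}])

```text
clock: 5.55
position: [0.5747, -0.191, 0.0404]
tcp_rot: [-179.7, -1.3, 98.1]
force: [-7.0, -0.1, 2.5]
width: -0.002
```

Run:
```python
from h import *
from cell import robot,get_image
d=get_image("side")
for c,a in caps(d,(320,195,395,240)): print(c.round(1),a,ray(d,*c,.097).round(4))
d=get_image("scene");s=robot.sense();print(s["position"],s["tcp_rot"],s["force"])
for c,a in caps(d,(180,180,240,240)): print(c.round(1),a,ray(d,*c,.097).round(4))
```

```text
[352.  211.8] 33 [ 0.6771 -0.1454  0.097 ]
[366.7 217.4] 80 [ 0.6994 -0.185   0.097 ]
[ 0.57523854 -0.19100683  0.04040528] [-179.76978593   -1.25473537   98.10543694] [-6.30779832 -0.42675463  2.11145061]
[198.1 209.7] 23 [ 0.6873 -0.2008  0.097 ]
[214.1 214.3] 24 [ 0.6782 -0.1472  0.097 ]
[201.  220.3] 23 [ 0.7162 -0.1685  0.097 ]
```

Travel is now about 51 mm. I'll nudge it a little further and hold briefly, then back off. The carrier is light and sprung, so I'll retreat slowly and let it settle on the pin.

Call:
servo_tool(series=[{"tx":0,"ty":0.005,"tz":-0.001,"ax":0,"ay":0.5,"az":0,"gripper":0},{"tx":0,"ty":0.004,"tz":-0.001,"ax":0,"ay":0.5,"az":0,"gripper":0},{"tx":0,"ty":0.002,"tz":0,"ax":0,"ay":0,"az":0,"gripper":0}])

```text
clock: 5.95
position: [0.5771, -0.1902, 0.04]
tcp_rot: [-178.6, -2.6, 97.9]
force: [-6.7, 0.2, 5.7]
width: -0.001
```

Call:
servo_tool(series=[{"tx":0,"ty":-0.007,"tz":0,"ax":0,"ay":0,"az":0,"gripper":0},{"tx":0,"ty":-0.007,"tz":0,"ax":0,"ay":0,"az":0,"gripper":0},{"tx":0,"ty":-0.007,"tz":0,"ax":0,"ay":0,"az":0,"gripper":0},{"tx":0,"ty":-0.007,"tz":0,"ax":0,"ay":0,"az":0,"gripper":0},{"tx":0,"ty":-0.007,"tz":0,"ax":0,"ay":0,"az":0,"gripper":0},{"tx":0,"ty":-0.01,"tz":0,"ax":0,"ay":0,"az":0,"gripper":0},{"tx":0,"ty":-0.02,"tz":0,"ax":0,"ay":0,"az":0,"gripper":0},{"tx":0,"ty":-0.03,"tz":0,"ax":0,"ay":0,"az":0,"gripper":0},{"tx":0,"ty":-0.03,"tz":0,"ax":0,"ay":0,"az":0,"gripper":0},{"tx":0,"ty":0,"tz":0,"ax":0,"ay":0,"az":0,"gripper":0}])

```text
clock: 6.95
position: [0.4505, -0.2077, 0.043]
tcp_rot: [-179.2, -2.4, 98.1]
force: [-0.5, -0.1, 0.2]
width: -0.0
```

Run:
```python
from h import *
from cell import robot,get_image
d=get_image("side")
for c,a in caps(d,(320,195,395,240)): print(c.round(1),a,ray(d,*c,.097).round(4))
cv2.imwrite("pics/side3.png",cv2.resize(d["color"][150:290,210:420,::-1],None,fx=3.5,fy=3.5,interpolation=cv2.INTER_CUBIC))
d=get_image("scene");s=robot.sense();print(s["position"],s["tcp_rot"],s["force"])
for c,a in caps(d,(180,180,240,240)): print(c.round(1),a,ray(d,*c,.097).round(4))
```

```text
[346.5 213.9] 32 [ 0.6569 -0.149   0.097 ]
[361.3 219.9] 75 [ 0.6785 -0.19    0.097 ]
[ 0.45539083 -0.20688663  0.04361896] [-179.48698487   -2.34988892   98.28178278] [0.64917216 0.86054214 0.04476731]
[201.4 204.6] 20 [ 0.666 -0.204  0.097]
[217.6 210. ] 20 [ 0.6593 -0.1475  0.097 ]
[204.3 214.3] 24 [ 0.6927 -0.1735  0.097 ]
```

View pics/side3.png

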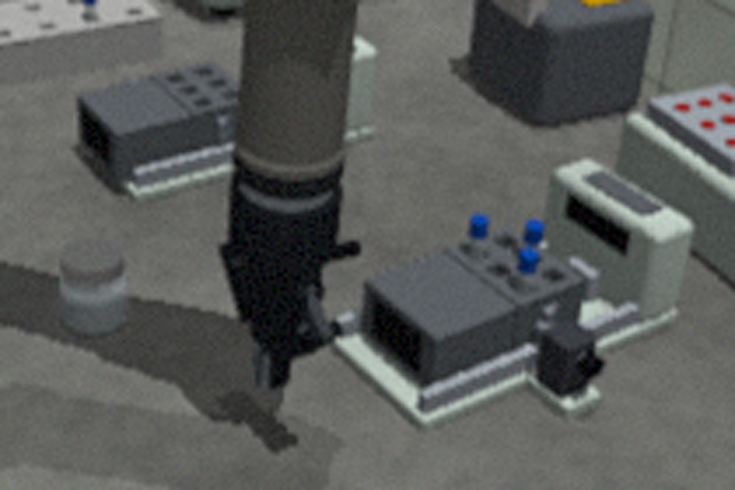

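Travel is now about 30 mm, so it is latched. The picture shows the pad face about 20 mm inside the bed edge at (395,340), the caps upright near (505,240), the empty carrier out and the jar in place. I'll raise the tool, recheck and hand in.

Call:
servo_tool(series=[{"tx":0,"ty":0,"tz":-0.03,"ax":0,"ay":0,"az":0,"gripper":0},{"tx":0,"ty":0,"tz":-0.04,"ax":0,"ay":0,"az":0,"gripper":0},{"tx":0,"ty":0,"tz":-0.04,"ax":0,"ay":0,"az":0,"gripper":0},{"tx":0,"ty":0,"tz":-0.04,"ax":0,"ay":0,"az":0,"gripper":0},{"tx":0,"ty":0,"tz":0,"ax":0,"ay":0,"az":0,"gripper":0},{"tx":0,"ty":0,"tz":0,"ax":0,"ay":0,"az":0,"gripper":0},{"tx":0,"ty":0,"tz":0,"ax":0,"ay":0,"az":0,"gripper":0}])

```text
clock: 7.75
position: [0.468, -0.2093, 0.2005]
tcp_rot: [179.9, -2.1, 99.0]
force: [0.7, 0.4, -0.5]
width: -0.001
```

Run:
```python
from h import *
from cell import robot,get_image,ticket
d=get_image("scene");s=robot.sense();print(s["clock"],s["position"],s["force"])
p=[ray(d,*c,.097) for c,a in caps(d,(180,180,240,240))];print(np.round(p,4))
o=np.array([[.6366,-.2086],[.628,-.1539],[.6631,-.1769]])
t=(np.array(p)[:,:2]-o)@[.9885,.151];print("travel",t)
if abs(t.mean()-.03)<.004: print(ticket.close_job())
```

```text
7.8 [ 0.46764025 -0.20891636  0.19996859] [ 1.1000482  -0.53868429 -0.7963885 ]
[[ 0.6662 -0.2047  0.097 ]
 [ 0.657  -0.1499  0.097 ]
 [ 0.6934 -0.1735  0.097 ]]
travel [0.02983276 0.02929594 0.03042533]
the job is handed in; nothing more can be done
None
```

I pushed the loaded carrier in with shut fingertips, let it spring back onto the side pin, then raised the tool clear and handed the job in at 7.8 s.

- **Push depth:** the last cap measurement showed about 51 mm of travel. I then nudged it about 2 mm further, so it reached roughly 53 mm, past the required 45 mm but short of the 60 mm stop.
- **Force:** push readings stayed below about 10 N along the push, plus up to 7 N vertical. These were taken only at the end of each move.
- **Latching:** after release the three caps gave 29.3 to 30.4 mm of travel, inside the 27 to 32 mm band.
- **Tubes and bench:** the side picture after release showed the tubes upright, the empty loader's carrier out and the jar in place. I did not measure the marker, bottle or rack tubes again. They were well away from the lowered tool.
- **Clear at the end:** the tool was at 0.20 m height, and the force reading was noise only.
- **Disagreements:** the two cameras differed by 1 to 3 mm on cap positions. Short moves under load reached only about 60% of what I commanded, so I judged depth from the images rather than the commands.

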